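# Raise the ratchet press, load the mould, let the ram down

### The arm

A 6-joint arm with a two-finger parallel gripper is mounted at the origin on the work surface. World frame = base frame: x ahead of the robot, y to its left, z up, the work surface at z = 0. Lengths are in m, angles in rad, forces in N, time in s.
With the tool pointing down it reaches from about 0.425 to 0.95 m from the base axis. Payload 3.5 kg.
Tool frame: the origin (TCP) lies on the centre line of the jaws, within the pads' length; the fingertips stand 11 mm ahead of it and the grasp point (between the pads) lies 8 mm behind it; y points along the fingers, x is the direction in which the jaws open and shut, and the axes are right-handed (so a half turn about y gives the same grasp; the last joint's range is limited). The gripper opens to 85 mm and grips with 20 to 120 N. Pads are 22 mm wide; open, the fingers measure 114 mm over their backs; the gripper's body (76 mm by 85 mm) begins 54 mm behind the grasp point. The pads swing forward as they close: fully open they stand 13 mm farther back than shut.
Start: joints at [1.046, 0.286, 1.577, -0, 1.279, -0.15], TCP at [0.247, 0.628, 0.242] pointing down, gripper open.
Joint ranges: [-2.77, 2.77], [-0.9, 2.22], [0.21, 2.48], [-1.53, 4.67], [0.24, 2.81], [-2.84, 2.84]. Speed limits (rad/s): [2.79, 2.79, 3.14, 3.14, 3.14, 3.14].

### API

Orientations are given as a unit quaternion [x, y, z, w].
In Python, from plant import get_state, read_camera, sign_off gives the robot as it stands.
- The arm moves only by the shell command python3 -m inch 'ROWS' [FORCE]. ROWS is JSON, a list of rows, each an object of numbers: "ax", "ay", "az": the turn, a rotation vector about the tool's x, y, z in rad; "x", "y", "z": the shift along the tool's x, y, z in mm; "hand": the closure, from -1 (fully open) to 1 (shut). In form: [{"ax": .., "ay": .., "az": .., "x": .., "y": .., "z": .., "hand": ..}, ...]. A call has 1 to 5 rows; each row shifts and turns the commanded pose from where the row before left it, along the tool's axes as they then stand; what a row does not reach is not made up. A row lasts 1/12 s, in which the tool goes at most 41.7 mm and 7.16 degrees, less where a joint would pass 70% of its speed; a pose out of reach is approached as far as the arm can. A call with a gripper value outside its range is refused whole. The fingers move at their own pace and stop on an object; FORCE is the grip in N (left out, the last holds). Time passes only in rows, so rows that do not move let the fingers close. It gives the time, the measured TCP pose, the force and the opening at its end, in the units of the state.
- get_state(): the state, without advancing time (a new reading comes with each control period).
- read_camera(name): name is "scene" or "top" or "wrist"; returns a dict with "img" (400x640x3 uint8, red, green, blue), "fov_y" (degrees; the focal length in pixels is half the picture's height over the tangent of half this angle, whatever the lens; pixels are square), "cx", "cy" (the principal point, pixels), "distortion" ([k1, k2, p1, p2, k3] as OpenCV has them; the pictures are not rectified), "T" (4x4, takes a point from camera to world coordinates); the wrist camera has in their place "T_tool_cam" (4x4, takes a point from camera to tool coordinates, whose origin is the TCP and whose axes are the tool frame's). Camera axes: x right, y down, z forward; pixel columns grow to the right and rows downward; lengths in m; the calibration is good to about 2 mm. A picture is of the moment at which its call begins: read the wrist's pose just before it. There is no depth.
- sign_off(): hands the job in, once; it reports no verdict.
The state is a dict: "time": time; "qpos": joint angles; "dq": joint speeds; "joint_efforts": joint torques, N m; "eef_pos": TCP position; "tcp_rot": TCP orientation; "contact_force": force on the tool from outside, world axes, zero at the start; "wrist_torque": the same for the moment, N m; "opening": opening from 0.0 (shut) to 1.0 (fully open).
Only numpy, scipy, OpenCV 4.12 (cv2) and the standard library are available. Lean on these libraries where they do the work, as an engineer would, in place of code of your own. Each camera call takes 0.05 s, during which the arm holds its last target. There are 200 camera calls.

### The job

Raise the ram of the ratchet press by its T-handle, click by click, until it has come up firmly against the yellow height stop, but do not strain the stop's buffer; let go so that the pawl holds the ram up. Slide the lidded mould by its handle into the horseshoe base, fully home under the ram; then press the red thumb lever, without forcing it, to lift the pawl off the teeth and keep it there until the ram has sunk and rests on the mould's lid. Leave the mould there with the ram's weight on it, and do not disturb the other things on the bench.

Things in the scene. Friction and masses are not known exactly. Their poses are not given: they have to be found in the camera images.
- press: Fixed grey ratchet press. Origin on the table at the ram's axis; z up; open side (mouth) -x, column (30 x 44 mm, at x = 68 mm) +x, pawl on the -y side. Head (ram guide) at heights 125 to 175 mm, reaching 18 mm from the axis to -x, 37 mm to -y, 20 mm to +y, and to the column.
- mouth (a point): Mouth of the horseshoe base, on the table between the leg ends, 60 mm from the ram axis towards -x of the press. Legs 12 mm high, 86 mm apart inside; from here the mouth flares outward over another 41 mm to about 130 mm wide. Bare table between the legs.
- back_wall (a point): Middle of the foot of the back wall between the legs, 41 mm from the ram axis towards the press's +x, 12 mm high: the mould is home when it touches here.
- post_top (a point): Top of a 14 mm steel post on the column (height 298 mm, 68 mm from the ram axis). On it is clamped the yellow height stop with a sprung black buffer pad below. Its height differs each time and is not measured: the brass lug of the ram meets the pad at a ram travel between 46 and 66 mm, felt as 3 N per mm; the pad gives 9 mm and is strained above 25 N.
- ram (a joint): Travel of the upright toothed ram in m, 0 lowest, growing upward; about 0.45 kg (differs). The pawl clicks past its teeth, 12 mm apart, and holds it at about 7, 19, 31, 43, 55 or 67 mm. An oil damper (60 N per m/s) lets it sink at about 60 to 90 mm/s. Raising takes its weight plus up to about 6 N for pawl and damper. Resting on the mould it reads 25 mm.
- ram_handle (a point): Centre of the black T-handle on the ram's top: a round bar 18 mm in diameter and 60 mm long, along the press's x axis, at height 250 mm + ram travel; free space of 40 mm or more below it on its y sides.
- ram_foot (a point): Centre of the underside of the ram's round foot (60 mm diameter), at height 20 mm + ram travel. The mould passes below it only when it is above 45 mm.
- pawl (a joint): Angle of the pawl in rad: 0 in the teeth, grows as the thumb lever is pressed down; the teeth are clear above about 0.17; mechanical end at 0.45. Sprung, it returns by itself when let go.
- thumb_pad (a point): Top centre of the red thumb pad (26 x 28 mm) on the pawl lever, 84 mm from the ram axis to the press's -y, height 139 mm at rest. Swings down on a pivot 62 mm nearer the ram (height 130 mm): about 10 mm of press lifts the pawl off the teeth, the end is 27 mm down. Takes about 2 N to start, up to 5 N to free the loaded pawl and near the end; up to 14 N if the ram is caught with the stop's pad squeezed; forced above 25 N.
- mould: Loose round aluminium mould with a fixed copper lid, 80 mm diameter, 45 mm high, about 0.4 kg. Origin at the centre of its underside, z up; its handle points to -x. Home = origin under the ram's axis (within 6 mm), standing flat on the table, against the back wall. While it slides in, handle direction along the press's x fits best.
- mould_grip (a point): Point to grip on the mould's dark wooden handle: bar 16 mm wide and 14 mm high, from 38 to 153 mm from the mould's centre along its -x, centre height 29 mm; this point is 120 mm from the centre.
- bowl: White ceramic bowl, 120 mm diameter, 55 mm high; leave alone. Origin under its centre.
- jar: Amber jar, 72 mm diameter, 100 mm high; leave alone. Origin under its centre.
- nozzle: Steel piping nozzle, a cone 38 mm wide, 48 mm high; leave alone. Origin under its centre.
- cutter: Steel ring cutter, 70 mm diameter, 35 mm high; leave alone. Origin under its centre.
- brush: Pastry brush lying on the table; leave alone.
- scraper: White dough scraper 110 x 75 x 6 mm; leave alone. Origin under its centre.
- weights: Brass weight with a knob, 48 mm diameter, 42 mm high; leave alone. Origin under its centre.

How it is judged:
By the outcome, as a careful person would: the job done as asked, in the order asked, and still so for the second after the job is handed in, with the robot touching nothing.
It also fails if it takes over 67 s, if anything falls off the work surface, if the arm or the gripper's body presses on something with over 40 N, if the wrist force passes 120 N, or if a joint passes its speed limit or range.

## Working session

There is one attempt and no reset: what is moved stays moved. The work goes in short steps, Python scripts to look and compute and a shell command to move; the robot and the scene stay as the last step left them, time stands still between calls to the robot, and variables do not carry over. Pictures are saved under pics/ and viewed, about 8 in all and at most 12, crops included, and the job is handed in when it is done.

```bash
ls; mkdir -p pics; python3 - <<'E'
from plant import *
import cv2
s=get_state();print({k:s[k] for k in('time','eef_pos','tcp_rot','opening','contact_force')})
for n in('scene','top'):
    c=read_camera(n);cv2.imwrite(f'pics/{n}0.png',c['img'][:,:,::-1]);print(n,c['fov_y'],c['cx'],c['cy'],c['distortion'],c['T'])
c=read_camera('wrist');print(c['T_tool_cam'],c['fov_y'])
E
```

```text
pics
{'time': 0.0, 'eef_pos': array([0.2467662 , 0.62759426, 0.24091162]), 'tcp_rot': array([ 0.58477102,  0.39732902, -0.3988529 , -0.58402814]), 'opening': 0.9998103215004075, 'contact_force': array([ 0.43704683, -0.19330635, -0.26758297])}
scene 53.24888420753854 316.20480531866934 197.9402935765003 [-0.07248505  0.          0.          0.          0.        ] [[-0.19336951  0.64919981 -0.73562751  1.2640027 ]
 [ 0.98084957  0.1101171  -0.16064978  0.13961771]
 [-0.02328864 -0.75260469 -0.65806065  0.81872574]
 [ 0.          0.          0.          1.        ]]
top 55.27166067454995 318.39395118166357 197.49792620741687 [-0.03485351  0.          0.          0.          0.        ] [[-0.01490076 -0.98131975  0.19180596  0.42185091]
 [-0.99981373  0.01697634  0.00918238  0.00382996]
 [-0.01226702 -0.1916334  -0.98138991  1.09254641]
 [ 0.          0.          0.          1.        ]]
[[ 9.99999655e-01  2.10991898e-04  8.03819828e-04  8.60482455e-05]
 [-6.99600438e-04 -3.08333725e-01  9.51277995e-01 -1.30982487e-01]
 [ 4.48556712e-04 -9.51278229e-01 -3.08333471e-01  7.88749700e-02]
 [ 0.00000000e+00  0.00000000e+00  0.00000000e+00  1.00000000e+00]] 60.26464270442575
```

View pics/scene0.png

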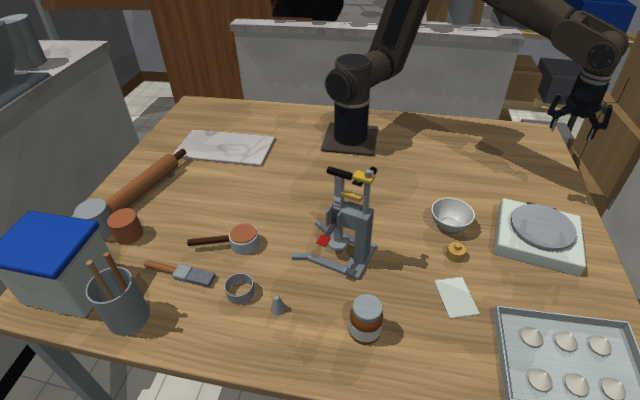

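View pics/top0.png

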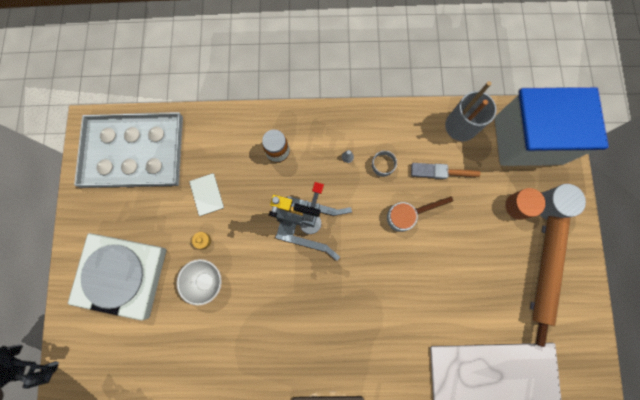

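The scene view shows the press near (350,220), with its T-handle at (342,173) and red pad at (323,240). The mould is at (244,238), handle to the left. In the top view the T-handle is at (307,210), the pad at (318,188), and the lid at (403,216) with its handle towards (450,200). The legs open to the right (world -y).

```bash
cat > h.py <<'E'
import numpy as np, cv2
from plant import *
from scipy.spatial.transform import Rotation as R
def ray(c,uv,T=None):
    h,w=c['img'].shape[:2]; f=h/2/np.tan(np.radians(c['fov_y']/2))
    K=np.array([[f,0,c['cx']],[0,f,c['cy']],[0,0,1]])
    p=cv2.undistortPoints(np.array([[uv]],float),K,np.array(c['distortion'],float))[0,0]
    T=c['T'] if T is None else T
    return T[:3,3],T[:3,:3]@np.array([p[0],p[1],1])
def plane(c,uv,z,T=None):
    o,d=ray(c,uv,T); return o+d*(z-o[2])/d[2]
def tri(c1,u1,c2,u2):
    (o1,d1),(o2,d2)=ray(c1,u1),ray(c2,u2)
    s=np.linalg.lstsq(np.c_[d1,-d2],o2-o1,rcond=None)[0]
    a,b=o1+s[0]*d1,o2+s[1]*d2; return (a+b)/2,np.linalg.norm(a-b)
def Ttool():
    s=get_state();T=np.eye(4);T[:3,:3]=R.from_quat(s['tcp_rot']).as_matrix();T[:3,3]=s['eef_pos'];return T
def blobs(img,lo,hi,roi,mn=15):
    hsv=cv2.cvtColor(img,cv2.COLOR_RGB2HSV); m=cv2.inRange(hsv,lo,hi); k=np.zeros_like(m);x0,y0,x1,y1=roi;k[y0:y1,x0:x1]=255;m&=k
    n,l,s,c=cv2.connectedComponentsWithStats(m)
    return [(s[i,4],np.round(c[i],1),s[i,:4]) for i in range(1,n) if s[i,4]>=mn],l
E
python3 - <<'E'
from h import *
t=read_camera('top');s=read_camera('scene')
for n,c,roi in(('top',t,(260,160,480,270)),('scene',s,(170,150,400,290))):
    for nm,lo,hi in(('red',(0,200,120),(6,255,255)),('red2',(174,200,100),(180,255,255)),('yel',(20,180,120),(32,255,255)),('black',(0,0,0),(180,255,32)),('copper',(5,110,130),(14,190,255)),('dark',(0,60,20),(15,255,100))):
        print(n,nm,[(int(a),b.tolist(),d.tolist()) for a,b,d in blobs(c['img'],lo,hi,roi)[0]])
a=cv2.resize(t['img'][165:265,260:460],None,fx=4,fy=4,interpolation=cv2.INTER_CUBIC)
b=cv2.resize(s['img'][160:285,185:385],None,fx=4,fy=4,interpolation=cv2.INTER_CUBIC)
cv2.imwrite('pics/a1.png',a[:,:,::-1]);cv2.imwrite('pics/b1.png',b[:,:,::-1])
print(np.round(Ttool(),3))
E
```

```text
top red [(69, [317.5, 187.3], [313, 183, 10, 10])]
top red2 []
top yel [(161, [283.1, 203.4], [270, 196, 22, 15])]
top black [(144, [306.4, 209.8], [295, 204, 24, 12])]
top copper [(148, [464.2, 171.9], [449, 169, 31, 7]), (47, [317.7, 186.1], [311, 181, 14, 13]), (472, [402.8, 215.6], [391, 204, 25, 24])]
top dark [(180, [433.9, 204.7], [416, 197, 36, 17])]
scene red [(79, [322.9, 239.9], [317, 235, 13, 11])]
scene red2 []
scene yel []
scene black [(155, [339.2, 172.9], [327, 167, 25, 13]), (18, [373.4, 169.4], [371, 167, 5, 7]), (23, [357.0, 183.1], [353, 181, 9, 5])]
scene copper [(381, [242.4, 232.4], [230, 223, 26, 19]), (21, [171.9, 268.7], [170, 266, 6, 6])]
scene dark [(142, [176.1, 159.6], [170, 150, 16, 23]), (268, [207.4, 240.3], [187, 236, 42, 10])]
[[ 0.366 -0.001 -0.931  0.247]
 [ 0.931 -0.001  0.366  0.628]
 [-0.001 -1.     0.     0.242]
 [ 0.     0.     0.     1.   ]]
```

View pics/a1.png

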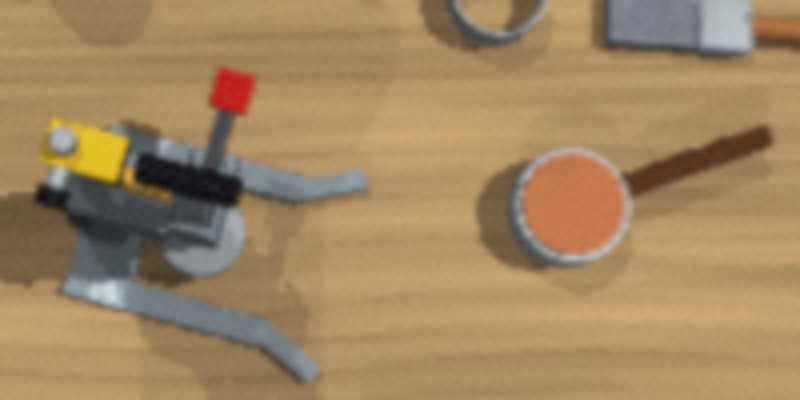

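View pics/b1.png

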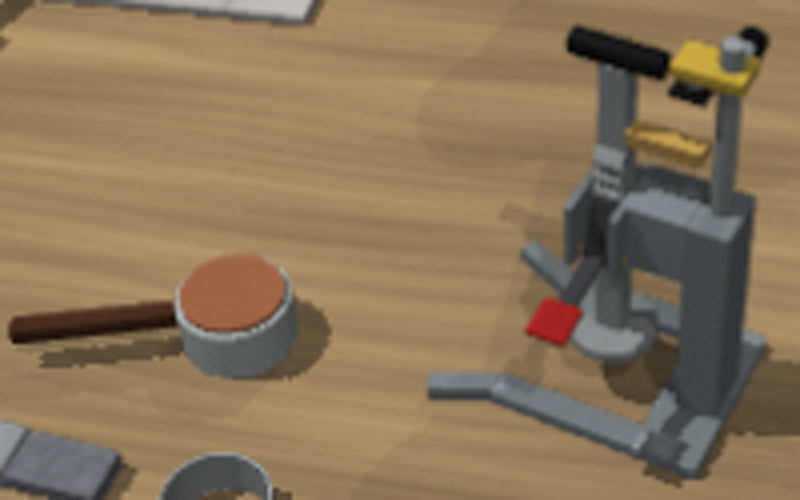

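Top crop: T-handle from about (138,168) to (240,190), post top at (62,140), lid centre (574,203), mould handle tip (768,135). Scene crop: handle from (575,40) to (660,62), post top (737,48), pad (555,320), and the ram is low. Next I turn these into positions.

```bash
python3 - <<'E'
from h import *
t=read_camera('top');s=read_camera('scene')
p=lambda *a:np.round(np.array(a),4)
H,e=tri(t,(306.4,209.8),s,(339.2,172.9));print('handle',p(*H),e)
P,e=tri(t,(317.5,187.3),s,(322.9,239.9));print('pad',p(*P),e)
L,e=tri(t,(402.8,215.6),s,(242.4,232.4));print('lid',p(*L),e, plane(t,(402.8,215.6),.045),plane(s,(242.4,232.4),.045))
post,e=tri(t,(260+62/4,165+140/4),s,(185+737/4,160+42/4));print('post',p(*post),e,plane(t,(275.5,200),.298))
for z in(.266,):
  a=plane(t,(260+138/4,165+166/4),z);b=plane(t,(260+240/4,165+190/4),z);print('ends',p(*a),p(*b),np.linalg.norm(a-b),np.degrees(np.arctan2(*(a-b)[1::-1])))
hp=plane(t,(260+770/4,165+133/4),.029);hb=plane(t,(433.9,204.7),.036);print('mh tip',hp,'mid',hb)
c=plane(t,(402.8,215.6),.045);print('mould dir deg',np.degrees(np.arctan2(*(hp-c)[1::-1])),np.linalg.norm((hp-c)[:2]))
d=(plane(t,(275.5,200),.298)-H)[:2];print('press x dir',np.degrees(np.arctan2(d[1],d[0])),np.linalg.norm(d)); d=(P-H)[:2];print('pad dir',np.degrees(np.arctan2(d[1],d[0])),np.linalg.norm(d))
# legs: inner edges
for q in((240,175),(300,190),(365,180),(130,290),(260,325),(315,375)): print(q,p(*plane(t,(260+q[0]/4,165+q[1]/4),.012)))
E
```

```text
handle [0.5559 0.039  0.2682] 0.0016425810642987568
pad [0.637  0.0152 0.1289] 0.0008837688883534555
lid [ 0.5715 -0.219   0.045 ] 0.00019695266971489844 [ 0.5715358  -0.21906736  0.045     ] [ 0.57146457 -0.21887617  0.045     ]
post [0.5734 0.105  0.2962] 0.004889367138980769 [0.57330735 0.10230353 0.298     ]
ends [0.5642 0.0644 0.266 ] [0.5499 0.0085 0.266 ] 0.05759676656134745 75.66160316628556
mh tip [ 0.62096243 -0.36646153  0.029     ] mid [ 0.60214607 -0.31012219  0.036     ]
mould dir deg -71.46182176542662 0.1554607107903865
press x dir 74.62171605243915 0.06567195227461718
pad dir -16.347080191015053 0.08452903217317628
(240, 175) [0.6001 0.0098 0.012 ]
(300, 190) [ 0.5885 -0.0329  0.012 ]
(365, 180) [ 0.595  -0.0795  0.012 ]
(130, 290) [0.519  0.0889 0.012 ]
(260, 325) [ 0.493  -0.0026  0.012 ]
(315, 375) [ 0.4576 -0.0404  0.012 ]
```

```bash
python3 -m inch '[{"y":-40},{"y":-40},{"y":-40,"ay":0.122},{"ay":0.122},{"ay":0.122}]'; python3 -m inch '[{"ay":0.122},{"ay":0.122},{"ay":0.122},{"ay":0.122},{"ay":0.122}]';python3 -m inch '[{"ay":0.122},{"ay":0.122},{"ay":0.122},{"ay":0.122},{}]'; cat >> h.py <<'E'
def to(p,yaw=None):
    "tool-axis shift (mm) to put TCP at p, and ay for tool-x yaw (deg)"
    T=Ttool(); s=get_state(); print('t',round(s['time'],2),'tcp',np.round(T[:3,3],4),'F',np.round(s['contact_force'],1),'op',round(s['opening'],3),'down',np.round(T[:3,1],3))
    y=np.degrees(np.arctan2(T[1,0],T[0,0])); print(' x yaw',round(y,2), 'shift',np.round(T[:3,:3].T@(np.array(p)-T[:3,3])*1e3,1), 'ay',None if yaw is None else round(np.radians(y-yaw),4))
E
python3 -c "
from h import *
to((.556,.0385,.36),-15.3)"
```

```text
t 0.35 tcp [0.247 0.628 0.242] F [-0.2  0.1  0.3] op 0.998 down [-0. -0. -1.]
 x yaw 68.52 shift [-435.5 -117.8 -503.3] ay 1.463validation failed for argument at $[0]...
validation failed for argument at $[0]...
validation failed for argument at $[0]...
```

```bash
python3 -m inch '[{"ax":0,"ay":0,"az":0,"x":0,"y":-40,"z":0,"hand":-1},{"ax":0,"ay":0,"az":0,"x":0,"y":-40,"z":0,"hand":-1},{"ax":0,"ay":0.122,"az":0,"x":0,"y":-40,"z":0,"hand":-1},{"ax":0,"ay":0.122,"az":0,"x":0,"y":0,"z":0,"hand":-1},{"ax":0,"ay":0.122,"az":0,"x":0,"y":0,"z":0,"hand":-1}]'
```

```text
time: 0.77
eef_pos: [0.2477, 0.6293, 0.368]
tcp_rot: [-0.646, -0.286, 0.281, 0.65]
contact_force: [0.0, 0.8, -0.8]
opening: 0.997
```

```bash
python3 -m inch '[{"ax":0,"ay":0.122,"az":0,"x":0,"y":0,"z":0,"hand":-1},{"ax":0,"ay":0.122,"az":0,"x":0,"y":0,"z":0,"hand":-1},{"ax":0,"ay":0.122,"az":0,"x":0,"y":0,"z":0,"hand":-1},{"ax":0,"ay":0.122,"az":0,"x":0,"y":0,"z":0,"hand":-1},{"ax":0,"ay":0.122,"az":0,"x":0,"y":0,"z":0,"hand":-1}]' >/dev/null
python3 -m inch '[{"ax":0,"ay":0.122,"az":0,"x":0,"y":0,"z":0,"hand":-1},{"ax":0,"ay":0.122,"az":0,"x":0,"y":0,"z":0,"hand":-1},{"ax":0,"ay":0.122,"az":0,"x":0,"y":0,"z":0,"hand":-1},{"ax":0,"ay":0.122,"az":0,"x":0,"y":0,"z":0,"hand":-1},{"ax":0,"ay":0,"az":0,"x":0,"y":0,"z":0,"hand":-1}]'
python3 -c "
from h import *
to((.556,.0385,.36),-15.3)"
```

```text
time: 1.6
eef_pos: [0.2471, 0.6281, 0.3623]
tcp_rot: [0.701, -0.095, 0.095, -0.701]
contact_force: [0.6, -0.7, 0.2]
opening: 1.002
t 1.6 tcp [0.2471 0.6281 0.3623] F [ 0.6 -0.7  0.2] op 1.002 down [-0. -0. -1.]
 x yaw -15.47 shift [ 455.1    2.3 -485.8] ay -0.003
```

```bash
python3 -m inch '[{"ax":0,"ay":0,"az":0,"x":26.8,"y":0,"z":-28.6,"hand":-1},{"ax":0,"ay":0,"az":0,"x":26.8,"y":0,"z":-28.6,"hand":-1},{"ax":0,"ay":0,"az":0,"x":26.8,"y":0,"z":-28.6,"hand":-1},{"ax":0,"ay":0,"az":0,"x":26.8,"y":0,"z":-28.6,"hand":-1},{"ax":0,"ay":0,"az":0,"x":26.8,"y":0,"z":-28.6,"hand":-1}]' >/dev/null
python3 -m inch '[{"ax":0,"ay":0,"az":0,"x":26.8,"y":0,"z":-28.6,"hand":-1},{"ax":0,"ay":0,"az":0,"x":26.8,"y":0,"z":-28.6,"hand":-1},{"ax":0,"ay":0,"az":0,"x":26.8,"y":0,"z":-28.6,"hand":-1},{"ax":0,"ay":0,"az":0,"x":26.8,"y":0,"z":-28.6,"hand":-1},{"ax":0,"ay":0,"az":0,"x":26.8,"y":0,"z":-28.6,"hand":-1}]' |tail -2
python3 -m inch '[{"ax":0,"ay":0,"az":0,"x":26.8,"y":0,"z":-28.6,"hand":-1},{"ax":0,"ay":0,"az":0,"x":26.8,"y":0,"z":-28.6,"hand":-1},{"ax":0,"ay":0,"az":0,"x":26.8,"y":0,"z":-28.6,"hand":-1},{"ax":0,"ay":0,"az":0,"x":0,"y":0,"z":0,"hand":-1},{"ax":0,"ay":0,"az":0,"x":0,"y":0,"z":0,"hand":-1}]' |tail -2
python3 - <<'E'
from h import *
to((.556,.0385,.36),-15.3)
T=Ttool();c=read_camera('wrist');cv2.imwrite('pics/w1.png',c['img'][:,:,::-1])
print(np.round((T@c['T_tool_cam'])[:3,3],3))
E
```

```text
contact_force: [0.9, 0.1, 0.1]
opening: 0.998
contact_force: [-1.4, 1.0, -0.6]
opening: 0.997
t 2.85 tcp [0.4853 0.1756 0.3622] F [-1.4  1.  -0.6] op 0.997 down [-0.  0. -1.]
 x yaw -15.45 shift [ 104.7    2.2 -113.3] ay -0.0025
[0.506 0.252 0.493]
```

View pics/w1.png

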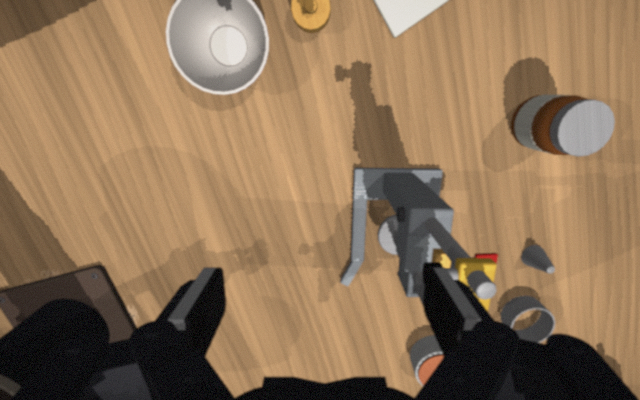

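The wrist view shows the press base square to the image, with its back edge from (357,169) to (441,168) and the left leg's outer edge down to about (353,262). I check the press yaw from these.

```bash
python3 - <<'E'
from h import *
T=Ttool();c=read_camera('wrist');W=T@c['T_tool_cam'];c['distortion']=c.get('distortion',[0]*5)
P=lambda u,v,z:plane(c,(u,v),z,W)
a,b=P(357,169,.012),P(441,169,.012);print(a,b,np.linalg.norm(a-b),'edge dir',np.degrees(np.arctan2(*(b-a)[1::-1])))
l=P(353,262,.012);d=a-l;print('leg dir',np.degrees(np.arctan2(d[1],d[0])),l)
print('post',P(485,289,.298))
E
python3 -m inch '[{"ax":0,"ay":0,"az":0,"x":34.8,"y":0,"z":-37.7,"hand":-1},{"ax":0,"ay":0,"az":0,"x":34.8,"y":0,"z":-37.7,"hand":-1},{"ax":0,"ay":0,"az":0,"x":34.8,"y":0,"z":-37.7,"hand":-1},{"ax":0,"ay":0,"az":0,"x":0,"y":0,"z":0,"hand":-1},{"ax":0,"ay":0,"az":0,"x":0,"y":0,"z":0,"hand":-1}]' |tail -2
python3 - <<'E'
from h import *
to((.556,.0385,.36),-15.3)
T=Ttool();c=read_camera('wrist');cv2.imwrite('pics/w2.png',c['img'][:,:,::-1])
E
```

```text
[0.52347729 0.14064668 0.012     ] [0.63872762 0.10908773 0.012     ] 0.11949312515218513 edge dir -15.313886403680241
leg dir 73.93734596724065 [ 0.48280913 -0.00059694  0.012     ]
post [0.57422801 0.10852686 0.298     ]
contact_force: [-0.8, 0.1, -0.7]
opening: 1.002
t 3.37 tcp [0.5422 0.0664 0.362 ] F [-0.8  0.1 -0.7] op 1.002 down [-0.001  0.001 -1.   ]
 x yaw -15.35 shift [ 20.7   1.9 -23.3] ay -0.0009
```

View pics/w2.png

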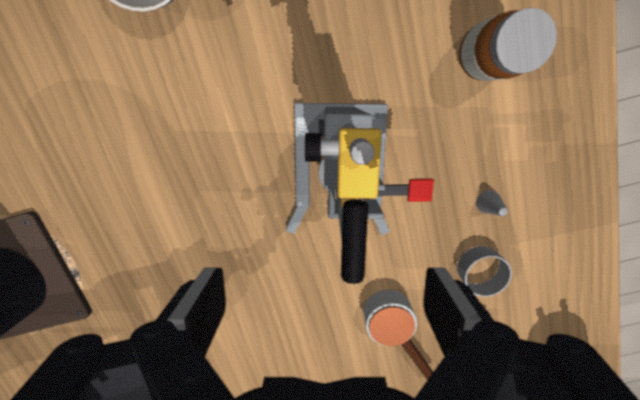

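The yaw of -15.3° and the axis both agree with the base width of 119.5 mm and with symmetry. In the new view the bar runs from (354,205) to (353,278), with the stop behind it at (360,165). Now I go over the handle and down.

```bash
python3 - <<'E'
from h import *
T=Ttool();c=read_camera('wrist');W=T@c['T_tool_cam'];c['distortion']=c.get('distortion',[0]*5)
for z in (.262,.275): print(plane(c,(354,204),z,W),plane(c,(352.5,280),z,W))
E
python3 -m inch '[{"ax":0,"ay":0,"az":0,"x":20.7,"y":0,"z":-25,"hand":-1},{"ax":0,"ay":0,"az":0,"x":0,"y":35,"z":0,"hand":-1},{"ax":0,"ay":0,"az":0,"x":0,"y":0,"z":0,"hand":-1},{"ax":0,"ay":0,"az":0,"x":0,"y":0,"z":0,"hand":-1}]' |tail -2
python3 -c "
from h import *
to((.556,.0385,.258),-15.3)"
```

```text
[0.56329397 0.06572501 0.262     ] [0.54780426 0.00708622 0.262     ]
[0.56325999 0.07009536 0.275     ] [0.54864138 0.01475421 0.275     ]
contact_force: [-0.4, -1.1, 0.5]
opening: 0.997
t 3.8 tcp [0.5537 0.0387 0.3252] F [-0.4 -1.1  0.5] op 0.997 down [-0.006  0.001 -1.   ]
 x yaw -15.21 shift [ 2.7 67.1  0.5] ay 0.0016
```

```bash
python3 -m inch '[{"ax":0,"ay":0,"az":0,"x":2,"y":30,"z":0,"hand":-1},{"ax":0,"ay":0,"az":0,"x":0,"y":30,"z":0,"hand":-1},{"ax":0,"ay":0,"az":0,"x":0,"y":6,"z":0,"hand":-1},{"ax":0,"ay":0,"az":0,"x":0,"y":0,"z":0,"hand":-1}]' |tail -2
python3 -c "
from h import *
to((.556,.0385,.258),-15.3)"
python3 -m inch '[{"ax":0,"ay":0,"az":0,"x":0,"y":0,"z":0,"hand":1},{"ax":0,"ay":0,"az":0,"x":0,"y":0,"z":0,"hand":1},{"ax":0,"ay":0,"az":0,"x":0,"y":0,"z":0,"hand":1},{"ax":0,"ay":0,"az":0,"x":0,"y":0,"z":0,"hand":1},{"ax":0,"ay":0,"az":0,"x":0,"y":0,"z":0,"hand":1}]' 40
python3 -m inch '[{"ax":0,"ay":0,"az":0,"x":0,"y":0,"z":0,"hand":1},{"ax":0,"ay":0,"az":0,"x":0,"y":0,"z":0,"hand":1},{"ax":0,"ay":0,"az":0,"x":0,"y":0,"z":0,"hand":1}]' 
python3 -c "
from h import *
to((.556,.0385,.258),-15.3)"
```

```text
contact_force: [0.5, -0.2, -0.3]
opening: 1.002
t 4.13 tcp [0.556  0.0376 0.26  ] F [ 0.5 -0.2 -0.3] op 1.002 down [-0.004  0.001 -1.   ]
 x yaw -15.24 shift [-0.2  2.   0.9] ay 0.001
time: 4.55
eef_pos: [0.5578, 0.0362, 0.2626]
tcp_rot: [-0.701, 0.094, -0.095, 0.701]
contact_force: [-0.2, 0.7, 0.3]
opening: 0.297
time: 4.8
eef_pos: [0.5557, 0.0367, 0.2601]
tcp_rot: [-0.7, 0.096, -0.093, 0.701]
contact_force: [-4.6, 1.0, -1.9]
opening: 0.191
t 4.8 tcp [0.5557 0.0367 0.2601] F [-4.6  1.  -1.9] op 0.191 down [-0.005  0.001 -1.   ]
 x yaw -15.38 shift [-0.2  2.1  1.8] ay -0.0014
```

```bash
for i in 1; do python3 -m inch '[{"ax":0,"ay":0,"az":0,"x":0,"y":-3,"z":0,"hand":1},{"ax":0,"ay":0,"az":0,"x":0,"y":-3,"z":0,"hand":1},{"ax":0,"ay":0,"az":0,"x":0,"y":-3,"z":0,"hand":1}]' 60|sed -n '2p;4,5p'; python3 -m inch '[{"ax":0,"ay":0,"az":0,"x":0,"y":-3,"z":0,"hand":1},{"ax":0,"ay":0,"az":0,"x":0,"y":-3,"z":0,"hand":1},{"ax":0,"ay":0,"az":0,"x":0,"y":-1,"z":0,"hand":1}]' |sed -n '2p;4,5p';python3 -m inch '[{"ax":0,"ay":0,"az":0,"x":0,"y":-2,"z":0,"hand":1},{"ax":0,"ay":0,"az":0,"x":0,"y":0,"z":0,"hand":1}]' |sed -n '2p;4,5p'; done
python3 - <<'E'
from h import *
to((.556,.0385,.258),-15.3)
t=read_camera('top');s=read_camera('scene')
print([(int(a),b.tolist(),d.tolist()) for a,b,d in blobs(s['img'],(0,0,0),(180,255,32),(320,130,380,200))[0]])
cv2.imwrite('pics/b2.png',cv2.resize(s['img'][130:260,270:430],None,fx=4,fy=4,interpolation=cv2.INTER_CUBIC)[:,:,::-1])
E
```

```text
eef_pos: [0.5557, 0.0366, 0.2677]
contact_force: [-3.7, 2.3, -11.7]
opening: 0.191
eef_pos: [0.5558, 0.0367, 0.2767]
contact_force: [-7.6, 2.3, -8.6]
opening: 0.186
eef_pos: [0.5558, 0.0366, 0.2789]
contact_force: [-6.6, 2.9, -7.7]
opening: 0.191
t 5.47 tcp [0.5558 0.0366 0.2789] F [-6.6  2.9 -7.7] op 0.191 down [-0.005  0.001 -1.   ]
 x yaw -15.35 shift [-0.2 20.9  1.9] ay -0.0009
[(1033, [342.7, 147.2], [321, 130, 47, 46]), (19, [373.4, 169.5], [371, 167, 5, 7]), (23, [357.0, 183.1], [353, 181, 9, 5])]
```

View pics/b2.png

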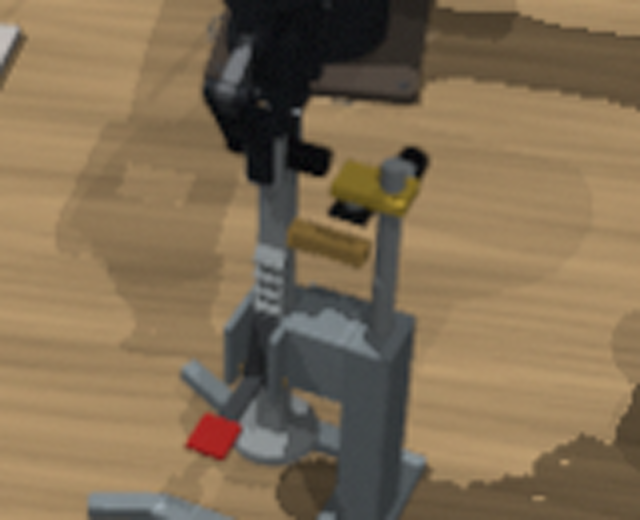

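The ram follows: the lug has come up to crop (330,242), and the buffer pad is still a little above it. I continue in small steps and watch the force.

```bash
for i in 1 ; do python3 -m inch '[{"ax":0,"ay":0,"az":0,"x":-0.8,"y":-2,"z":0,"hand":1},{"ax":0,"ay":0,"az":0,"x":0,"y":-2,"z":0,"hand":1},{"ax":0,"ay":0,"az":0,"x":0,"y":0,"z":0,"hand":1}]' |sed -n '2p;4p'; python3 -m inch '[{"ax":0,"ay":0,"az":0,"x":0,"y":-2,"z":0,"hand":1},{"ax":0,"ay":0,"az":0,"x":0,"y":0,"z":0,"hand":1}]' |sed -n '2p;4p';python3 -m inch '[{"ax":0,"ay":0,"az":0,"x":0,"y":-2,"z":0,"hand":1},{"ax":0,"ay":0,"az":0,"x":0,"y":0,"z":0,"hand":1}]' |sed -n '2p;4p'; done
```

```text
eef_pos: [0.5557, 0.0367, 0.2829]
contact_force: [-6.2, 3.4, -9.1]
eef_pos: [0.5558, 0.0366, 0.2856]
contact_force: [-6.9, 2.5, -6.6]
eef_pos: [0.5558, 0.0367, 0.2884]
contact_force: [-7.0, 2.8, -5.8]
```

```bash
for i in 1 ; do python3 -m inch '[{"ax":0,"ay":0,"az":0,"x":0,"y":-2,"z":0,"hand":1},{"ax":0,"ay":0,"az":0,"x":0,"y":0,"z":0,"hand":1}]' |sed -n '2p;4p'; python3 -m inch '[{"ax":0,"ay":0,"az":0,"x":0,"y":-2,"z":0,"hand":1},{"ax":0,"ay":0,"az":0,"x":0,"y":0,"z":0,"hand":1}]' |sed -n '2p;4p'; done
```

```text
eef_pos: [0.5558, 0.0367, 0.2899]
contact_force: [-7.1, 2.1, -6.8]
eef_pos: [0.5557, 0.0367, 0.2916]
contact_force: [-6.8, 2.7, -7.6]
```

```bash
for i in 1 ; do python3 -m inch '[{"ax":0,"ay":0,"az":0,"x":0,"y":-2,"z":0,"hand":1},{"ax":0,"ay":0,"az":0,"x":0,"y":0,"z":0,"hand":1}]' |sed -n '2p;4p'; python3 -m inch '[{"ax":0,"ay":0,"az":0,"x":0,"y":-2,"z":0,"hand":1},{"ax":0,"ay":0,"az":0,"x":0,"y":0,"z":0,"hand":1}]' |sed -n '2p;4p'; done
```

```text
eef_pos: [0.5557, 0.0367, 0.2933]
contact_force: [-6.0, 2.9, -9.4]
eef_pos: [0.5557, 0.0366, 0.2951]
contact_force: [-5.9, 3.1, -9.6]
```

```bash
for i in 1 ; do python3 -m inch '[{"ax":0,"ay":0,"az":0,"x":0,"y":-2,"z":0,"hand":1},{"ax":0,"ay":0,"az":0,"x":0,"y":0,"z":0,"hand":1}]' |sed -n '2p;4p'; python3 -m inch '[{"ax":0,"ay":0,"az":0,"x":0,"y":-1,"z":0,"hand":1},{"ax":0,"ay":0,"az":0,"x":0,"y":0,"z":0,"hand":1}]' |sed -n '2p;4p'; done
```

```text
eef_pos: [0.5558, 0.0367, 0.2978]
contact_force: [-6.9, 2.5, -6.4]
eef_pos: [0.5558, 0.0366, 0.2998]
contact_force: [-8.0, 3.4, -4.7]
```

```bash
for i in 1 ; do python3 -m inch '[{"ax":0,"ay":0,"az":0,"x":0,"y":-2,"z":0,"hand":1},{"ax":0,"ay":0,"az":0,"x":0,"y":0,"z":0,"hand":1}]' |sed -n '2p;4p'; python3 -m inch '[{"ax":0,"ay":0,"az":0,"x":0,"y":-1.5,"z":0,"hand":1},{"ax":0,"ay":0,"az":0,"x":0,"y":0,"z":0,"hand":1}]' |sed -n '2p;4p'; done;python3 - <<'E'
from h import *
s=read_camera('scene')
cv2.imwrite('pics/b3.png',cv2.resize(s['img'][150:230,310:390],None,fx=7,fy=7,interpolation=cv2.INTER_CUBIC)[:,:,::-1])
E
```

```text
eef_pos: [0.5558, 0.0366, 0.3012]
contact_force: [-7.4, 3.0, -6.5]
eef_pos: [0.5558, 0.0367, 0.3023]
contact_force: [-7.0, 2.7, -7.2]
```

View pics/b3.png

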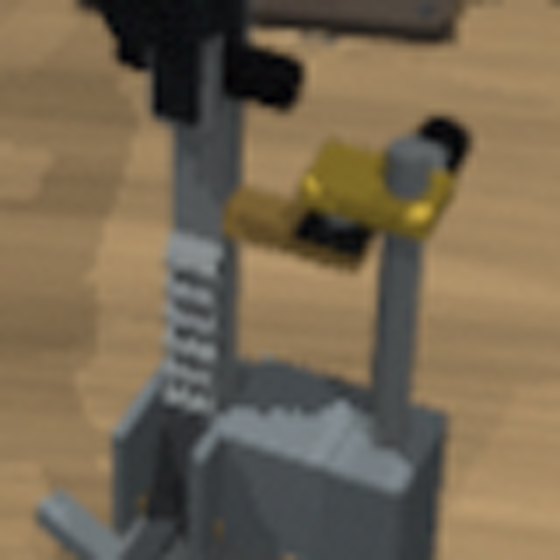

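The lug (about (270,215)) is now touching or nearly touching the pad underside (about (335,232)). I go on in 1 mm steps.

```bash
for i in 1 ; do python3 -m inch '[{"ax":0,"ay":0,"az":0,"x":0,"y":-1,"z":0,"hand":1},{"ax":0,"ay":0,"az":0,"x":0,"y":0,"z":0,"hand":1}]' |sed -n '2p;4p'; python3 -m inch '[{"ax":0,"ay":0,"az":0,"x":0,"y":-1,"z":0,"hand":1},{"ax":0,"ay":0,"az":0,"x":0,"y":0,"z":0,"hand":1}]' |sed -n '2p;4p'; done
```

```text
eef_pos: [0.5557, 0.0367, 0.3029]
contact_force: [-6.2, 3.0, -8.3]
eef_pos: [0.5557, 0.0367, 0.3034]
contact_force: [-6.2, 2.6, -10.1]
```

```bash
for i in 1 ; do python3 -m inch '[{"ax":0,"ay":0,"az":0,"x":0,"y":-1.5,"z":0,"hand":1},{"ax":0,"ay":0,"az":0,"x":0,"y":0,"z":0,"hand":1}]' |sed -n '2p;4p'; python3 -m inch '[{"ax":0,"ay":0,"az":0,"x":0,"y":-1.5,"z":0,"hand":1},{"ax":0,"ay":0,"az":0,"x":0,"y":0,"z":0,"hand":1}]' |sed -n '2p;4p'; done
```

```text
eef_pos: [0.5557, 0.0367, 0.3042]
contact_force: [-4.0, 2.7, -12.9]
eef_pos: [0.5557, 0.0367, 0.305]
contact_force: [-4.3, 2.8, -15.0]
```

```bash
for i in 1 ; do python3 -m inch '[{"ax":0,"ay":0,"az":0,"x":0,"y":-1.5,"z":0,"hand":1},{"ax":0,"ay":0,"az":0,"x":0,"y":0,"z":0,"hand":1}]' |sed -n '2p;4p'; python3 -m inch '[{"ax":0,"ay":0,"az":0,"x":0,"y":-1,"z":0,"hand":1},{"ax":0,"ay":0,"az":0,"x":0,"y":0,"z":0,"hand":1},{"ax":0,"ay":0,"az":0,"x":0,"y":0,"z":0,"hand":1}]' |sed -n '2p;4p'; done
```

```text
eef_pos: [0.5557, 0.0366, 0.3061]
contact_force: [-3.7, 1.9, -20.9]
eef_pos: [0.5557, 0.0366, 0.3072]
contact_force: [-2.6, 3.8, -24.8]
```

Pad squeezed by about 15 N (5 mm): firm, and below the 25 N limit. I ease down onto the pawl and then open.

```bash
python3 -m inch '[{"ax":0,"ay":0,"az":0,"x":0,"y":3,"z":0,"hand":1},{"ax":0,"ay":0,"az":0,"x":0,"y":3,"z":0,"hand":1},{"ax":0,"ay":0,"az":0,"x":0,"y":3,"z":0,"hand":1},{"ax":0,"ay":0,"az":0,"x":0,"y":0,"z":0,"hand":1}]' |sed -n '2p;4p'; python3 -m inch '[{"ax":0,"ay":0,"az":0,"x":0,"y":2,"z":0,"hand":1},{"ax":0,"ay":0,"az":0,"x":0,"y":2,"z":0,"hand":1},{"ax":0,"ay":0,"az":0,"x":0,"y":0,"z":0,"hand":1}]'|sed -n '2p;4p'
```

```text
eef_pos: [0.5558, 0.0367, 0.3035]
contact_force: [-9.7, 3.3, -11.9]
eef_pos: [0.5559, 0.0366, 0.3016]
contact_force: [-12.3, 3.9, -5.8]
```

```bash
python3 -m inch '[{"ax":0,"ay":0,"az":0,"x":0,"y":2,"z":0,"hand":1},{"ax":0,"ay":0,"az":0,"x":0,"y":2,"z":0,"hand":1},{"ax":0,"ay":0,"az":0,"x":0,"y":0,"z":0,"hand":1}]'|sed -n '2p;4p'; python3 -m inch '[{"ax":0,"ay":0,"az":0,"x":0,"y":1,"z":0,"hand":1},{"ax":0,"ay":0,"az":0,"x":0,"y":0,"z":0,"hand":1}]'|sed -n '2p;4p'
```

```text
eef_pos: [0.5559, 0.0366, 0.299]
contact_force: [-14.5, 4.8, -1.8]
eef_pos: [0.556, 0.0366, 0.2988]
contact_force: [-15.4, 3.4, -0.2]
```

The pawl is carrying the ram now (Fz is about 0). Opening and rising clear.

```bash
python3 -m inch '[{"ax":0,"ay":0,"az":0,"x":0,"y":0,"z":0,"hand":-1},{"ax":0,"ay":0,"az":0,"x":0,"y":0,"z":0,"hand":-1},{"ax":0,"ay":0,"az":0,"x":0,"y":0,"z":0,"hand":-1},{"ax":0,"ay":0,"az":0,"x":0,"y":0,"z":0,"hand":-1},{"ax":0,"ay":0,"az":0,"x":0,"y":0,"z":0,"hand":-1}]'|sed -n '2p;4,5p'; python3 -m inch '[{"ax":0,"ay":0,"az":0,"x":0,"y":0,"z":0,"hand":-1},{"ax":0,"ay":0,"az":0,"x":0,"y":0,"z":0,"hand":-1},{"ax":0,"ay":0,"az":0,"x":0,"y":-35,"z":0,"hand":-1},{"ax":0,"ay":0,"az":0,"x":0,"y":-35,"z":0,"hand":-1},{"ax":0,"ay":0,"az":0,"x":0,"y":0,"z":0,"hand":-1}]'|sed -n '1,2p;4,5p'
python3 - <<'E'
from h import *
d=np.array([np.cos(np.radians(-71.46)),np.sin(np.radians(-71.46))]);g=np.array([.5715,-.219])+.12*d;print('grip',g)
to((*g,.2),18.5)
E
```

```text
eef_pos: [0.5582, 0.0358, 0.2944]
contact_force: [-0.7, 0.2, -1.1]
opening: 0.886
time: 10.45
eef_pos: [0.559, 0.0361, 0.3696]
contact_force: [0.5, 0.2, 2.7]
opening: 0.995
grip [ 0.609656   -0.33277223]
t 10.45 tcp [0.559  0.0361 0.3696] F [0.5 0.2 2.7] op 0.995 down [ 0.013 -0.002 -1.   ]
 x yaw -15.35 shift [ 144.3  170.9 -342.6] ay -0.5908
```

```bash
python3 -m inch '[{"ax":0,"ay":0,"az":0,"x":14.4,"y":0,"z":-34.3,"hand":-1},{"ax":0,"ay":0,"az":0,"x":14.4,"y":0,"z":-34.3,"hand":-1},{"ax":0,"ay":0,"az":0,"x":14.4,"y":0,"z":-34.3,"hand":-1},{"ax":0,"ay":0,"az":0,"x":14.4,"y":0,"z":-34.3,"hand":-1},{"ax":0,"ay":0,"az":0,"x":14.4,"y":0,"z":-34.3,"hand":0}]'|sed -n '2p'
python3 -m inch '[{"ax":0,"ay":0,"az":0,"x":14.4,"y":0,"z":-34.3,"hand":0},{"ax":0,"ay":0,"az":0,"x":14.4,"y":0,"z":-34.3,"hand":0},{"ax":0,"ay":0,"az":0,"x":14.4,"y":0,"z":-34.3,"hand":0},{"ax":0,"ay":0,"az":0,"x":14.4,"y":0,"z":-34.3,"hand":0},{"ax":0,"ay":0,"az":0,"x":14.4,"y":0,"z":-34.3,"hand":0}]'|sed -n '2p'
python3 -m inch '[{"ax":0,"ay":-0.118,"az":0,"x":0,"y":0,"z":0,"hand":0},{"ax":0,"ay":-0.118,"az":0,"x":0,"y":0,"z":0,"hand":0},{"ax":0,"ay":-0.118,"az":0,"x":0,"y":0,"z":0,"hand":0},{"ax":0,"ay":-0.118,"az":0,"x":0,"y":0,"z":0,"hand":0},{"ax":0,"ay":-0.118,"az":0,"x":0,"y":0,"z":0,"hand":0}]'|sed -n '1,2p;5p'
python3 - <<'E'
from h import *
t=read_camera('top');s=read_camera('scene')
for q in((412,180),(447,181),(478,178),(430,164)):print(q,np.round(plane(t,q,.01),3))
to((.6097,-.3328,.2),18.5)
b=blobs(t['img'],(0,60,20),(15,255,100),(410,190,460,220));print([(int(a),c.tolist()) for a,c,d in b[0]])
T=Ttool();c=read_camera('wrist');cv2.imwrite('pics/w3.png',c['img'][:,:,::-1])
E
```

```text
eef_pos: [0.5807, -0.1497, 0.3612]
eef_pos: [0.6046, -0.3345, 0.3609]
time: 11.7
eef_pos: [0.6046, -0.3329, 0.3607]
opening: 0.498
(412, 180) [ 0.681 -0.259  0.01 ]
(447, 181) [ 0.676 -0.361  0.01 ]
(478, 178) [ 0.683 -0.453  0.01 ]
(430, 164) [ 0.728 -0.315  0.01 ]
t 11.8 tcp [ 0.6046 -0.3327  0.3609] F [-0.8 -0.3  0.2] op 0.499 down [-0. -0. -1.]
 x yaw 18.43 shift [  4.8 160.9  -1.7] ay -0.0011
[(28, [444.5, 200.2])]
```

View pics/w3.png

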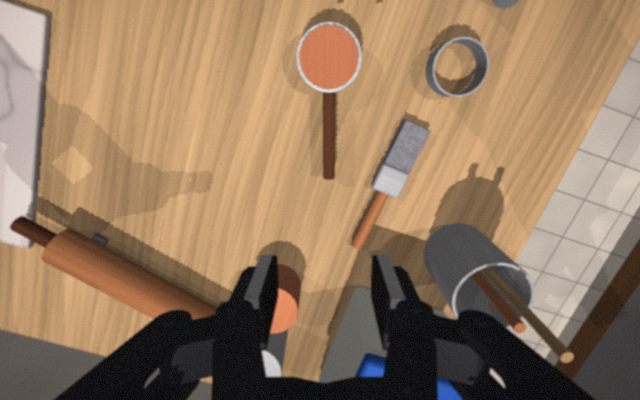

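The handle stands vertical in the picture at column 329, from row 92 (base) to 178 (tip), so the yaw fits. The brush is to the right and clear of half-open jaws.

```bash
python3 - <<'E'
from h import *
T=Ttool();c=read_camera('wrist');W=T@c['T_tool_cam'];c['distortion']=c.get('distortion',[0]*5)
tip=plane(c,(328.5,178),.030,W);base=plane(c,(329.5,100),.036,W);lid=plane(c,(329.5,57),.045,W);
d=(lid-tip)[:2];print(tip,base,lid,np.linalg.norm(d),np.degrees(np.arctan2(d[1],d[0])))
u=d/np.linalg.norm(d);g=tip[:2]+u*.033;print(g);to((*g,.024),np.degrees(np.arctan2(d[1],d[0]))-90)
E
```

```text
[ 0.62124517 -0.36233161  0.03      ] [ 0.5896438  -0.26433363  0.036     ] [ 0.57370029 -0.21735741  0.045     ] 0.15257140374341904 108.15711811578541
[ 0.61096159 -0.33097482]
t 11.9 tcp [ 0.6046 -0.3325  0.361 ] F [ 0.5 -0.   0.2] op 0.501 down [-0. -0. -1.]
 x yaw 18.28 shift [  6.6 337.   -0.5] ay 0.0022
```

```bash
python3 -m inch '[{"ax":0,"ay":0,"az":0,"x":6,"y":38,"z":-1,"hand":0},{"ax":0,"ay":0,"az":0,"x":0,"y":38,"z":0,"hand":0},{"ax":0,"ay":0,"az":0,"x":0,"y":38,"z":0,"hand":0},{"ax":0,"ay":0,"az":0,"x":0,"y":38,"z":0,"hand":0},{"ax":0,"ay":0,"az":0,"x":0,"y":38,"z":0,"hand":0}]'|sed -n '2p'
python3 -m inch '[{"ax":0,"ay":0,"az":0,"x":0,"y":38,"z":0,"hand":0},{"ax":0,"ay":0,"az":0,"x":0,"y":38,"z":0,"hand":0},{"ax":0,"ay":0,"az":0,"x":0,"y":38,"z":0,"hand":0},{"ax":0,"ay":0,"az":0,"x":0,"y":0,"z":0,"hand":0},{"ax":0,"ay":0,"az":0,"x":0,"y":0,"z":0,"hand":0}]'|sed -n '1,2p;4p'
python3 -c "
from h import *
to((.611,-.331,.024),18.3)"
```

```text
eef_pos: [0.6105, -0.3313, 0.1698]
time: 12.73
eef_pos: [0.6089, -0.3302, 0.0544]
contact_force: [0.3, -0.2, 1.2]
t 12.73 tcp [ 0.6089 -0.3302  0.0544] F [ 0.3 -0.2  1.2] op 0.501 down [-0.005  0.004 -1.   ]
 x yaw 18.37 shift [ 1.9 30.4 -1.6] ay 0.0013
```

```bash
python3 -m inch '[{"ax":0,"ay":0,"az":0,"x":1.5,"y":20,"z":0,"hand":0},{"ax":0,"ay":0,"az":0,"x":0,"y":10,"z":0,"hand":0},{"ax":0,"ay":0,"az":0,"x":0,"y":0,"z":0,"hand":0}]'|sed -n '2p;4p'
python3 -m inch '[{"ax":0,"ay":0,"az":0,"x":0,"y":0,"z":0,"hand":1},{"ax":0,"ay":0,"az":0,"x":0,"y":0,"z":0,"hand":1},{"ax":0,"ay":0,"az":0,"x":0,"y":0,"z":0,"hand":1},{"ax":0,"ay":0,"az":0,"x":0,"y":0,"z":0,"hand":1},{"ax":0,"ay":0,"az":0,"x":0,"y":0,"z":0,"hand":1}]' 50|sed -n '2p;4,5p'
python3 -c "
from h import *
to((.611,-.331,.024),18.3)"
```

```text
eef_pos: [0.6121, -0.3311, 0.0279]
contact_force: [-1.1, 0.6, -0.8]
eef_pos: [0.6128, -0.3321, 0.0292]
contact_force: [-0.2, -1.4, 3.4]
opening: 0.172
t 13.4 tcp [ 0.6128 -0.3321  0.0292] F [-0.2 -1.4  3.4] op 0.172 down [ 0.002 -0.002 -1.   ]
 x yaw 18.46 shift [-1.4  5.2  1.6] ay 0.0027
```

```bash
python3 -m inch '[{"ax":0,"ay":0,"az":0,"x":-6,"y":0,"z":8,"hand":1},{"ax":0,"ay":0,"az":0,"x":-12,"y":0,"z":15,"hand":1},{"ax":0,"ay":0,"az":0,"x":-12,"y":0,"z":15,"hand":1},{"ax":0,"ay":0,"az":0,"x":-12,"y":0,"z":15,"hand":1},{"ax":0,"ay":0,"az":0,"x":-12,"y":0,"z":15,"hand":1}]'|sed -n '2p;4,5p'
python3 -m inch '[{"ax":0,"ay":0,"az":0,"x":-12,"y":0,"z":15,"hand":1},{"ax":0,"ay":0,"az":0,"x":-12,"y":0,"z":15,"hand":1},{"ax":0,"ay":0,"az":0,"x":-12,"y":0,"z":15,"hand":1},{"ax":0,"ay":0,"az":0,"x":-9,"y":0,"z":14,"hand":1},{"ax":0,"ay":0,"az":0,"x":0,"y":0,"z":0,"hand":1}]'|sed -n '2p;4,5p'
python3 -m inch '[{"ax":0,"ay":0.118,"az":0,"x":0,"y":0,"z":0,"hand":1},{"ax":0,"ay":0.118,"az":0,"x":0,"y":0,"z":0,"hand":1},{"ax":0,"ay":0.118,"az":0,"x":0,"y":0,"z":0,"hand":1},{"ax":0,"ay":0.118,"az":0,"x":0,"y":0,"z":0,"hand":1},{"ax":0,"ay":0.118,"az":0,"x":0,"y":0,"z":0,"hand":1}]'|sed -n '2p;4,5p'
python3 -m inch '[{"ax":0,"ay":0,"az":0,"x":0,"y":0,"z":0,"hand":1},{"ax":0,"ay":0,"az":0,"x":0,"y":0,"z":0,"hand":1}]'|sed -n '1,2p;4,5p'
python3 - <<'E'
from h import *
to((.556-.291*.2639,.0375-.291*.9646,.029),-15.3)
t=read_camera('top')
b=blobs(t['img'],(5,110,130),(14,190,255),(330,170,450,260));print([(int(a),c.tolist()) for a,c,d in b[0]])
m=max(b[0],key=lambda q:q[0])[1];c=plane(t,m,.045);T=Ttool();v=c[:2]-T[:2,3];print('lid',c,'from tcp',np.linalg.norm(v),np.degrees(np.arctan2(v[1],v[0])))
r=c[:2]-[.556,.0375];print('press frame x,y',r@[.2639,.9646],r@[-.9646,.2639])
T=Ttool();c=read_camera('wrist');cv2.imwrite('pics/w4.png',c['img'][:,:,::-1])
cv2.imwrite('pics/t4.png',cv2.resize(t['img'][165:265,260:460],None,fx=4,fy=4,interpolation=cv2.INTER_CUBIC)[:,:,::-1])
E
```

```text
eef_pos: [0.5411, -0.285, 0.0296]
contact_force: [2.9, -2.5, 3.0]
opening: 0.174
eef_pos: [0.4771, -0.2409, 0.0284]
contact_force: [-1.7, 1.9, 3.5]
opening: 0.172
eef_pos: [0.4764, -0.241, 0.0272]
contact_force: [-4.9, 2.4, 6.5]
opening: 0.173
time: 14.82
eef_pos: [0.4779, -0.2415, 0.0276]
contact_force: [-1.6, 2.0, 4.7]
opening: 0.175
t 14.82 tcp [ 0.4779 -0.2415  0.0276] F [-1.6  2.   4.7] op 0.175 down [-0.001  0.002 -1.   ]
 x yaw -15.36 shift [ 1.7 -1.4 -1.3] ay -0.0011
[(285, [371.1, 235.0]), (15, [365.0, 246.7])]
lid [ 0.5194082  -0.12920693  0.045     ] from tcp 0.11970008179946244 69.72451834789078
press frame x,y -0.1704620835098522 -0.008697506962015385
```

View pics/w4.png

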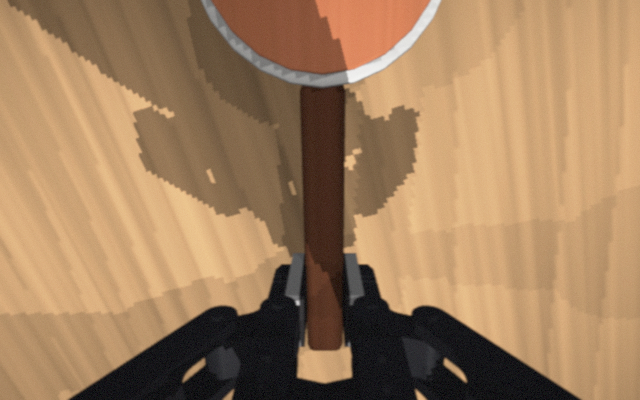

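Wrist view: the handle is straight at column 323, and the lid rim spans (205..440), centred on 322. The mould is in line with the tool. Slide in.

```bash
python3 -m inch '[{"ax":0,"ay":0,"az":0,"x":1.5,"y":0,"z":10,"hand":1},{"ax":0,"ay":0,"az":0,"x":0,"y":0,"z":20,"hand":1},{"ax":0,"ay":0,"az":0,"x":0,"y":0,"z":20,"hand":1},{"ax":0,"ay":0,"az":0,"x":0,"y":0,"z":20,"hand":1},{"ax":0,"ay":0,"az":0,"x":0,"y":0,"z":15,"hand":1}]'|sed -n '2p;4,5p'
python3 -m inch '[{"ax":0,"ay":0,"az":0,"x":0,"y":0,"z":10,"hand":1},{"ax":0,"ay":0,"az":0,"x":0,"y":0,"z":10,"hand":1},{"ax":0,"ay":0,"az":0,"x":0,"y":0,"z":0,"hand":1}]'|sed -n '2p;4,5p'
python3 -c "
from h import *
to((.556-.121*.2639,.0375-.121*.9646,.028),-15.3)"
```

```text
eef_pos: [0.5036, -0.1612, 0.0285]
contact_force: [-1.2, -4.8, 4.7]
opening: 0.179
eef_pos: [0.5086, -0.1403, 0.028]
contact_force: [1.2, 0.0, 2.8]
opening: 0.173
t 15.58 tcp [ 0.5086 -0.1403  0.028 ] F [1.2 0.  2.8] op 0.173 down [ 0.003 -0.    -1.   ]
 x yaw -15.36 shift [-1.3  0.  63. ] ay -0.0011
```

```bash
python3 -m inch '[{"ax":0,"ay":0,"az":0,"x":-0.7,"y":0,"z":8,"hand":1},{"ax":0,"ay":0,"az":0,"x":0,"y":0,"z":8,"hand":1},{"ax":0,"ay":0,"az":0,"x":0,"y":0,"z":8,"hand":1}]'|sed -n '2p;4,5p'
python3 -m inch '[{"ax":0,"ay":0,"az":0,"x":0,"y":0,"z":8,"hand":1},{"ax":0,"ay":0,"az":0,"x":0,"y":0,"z":8,"hand":1},{"ax":0,"ay":0,"az":0,"x":0,"y":0,"z":8,"hand":1}]'|sed -n '2p;4,5p'
python3 -c "
from h import *
to((.556-.121*.2639,.0375-.121*.9646,.028),-15.3)"
```

```text
eef_pos: [0.5136, -0.119, 0.0281]
contact_force: [-2.0, -6.3, 6.1]
opening: 0.173
eef_pos: [0.5199, -0.0957, 0.028]
contact_force: [-1.8, -6.6, 6.3]
opening: 0.173
t 16.08 tcp [ 0.5199 -0.0957  0.028 ] F [-1.8 -6.6  6.3] op 0.173 down [ 0.001 -0.002 -1.   ]
 x yaw -15.37 shift [-0.4  0.  17. ] ay -0.0013
```

Smooth so far. Next to the back wall in small steps.

```bash
python3 -m inch '[{"ax":0,"ay":0,"az":0,"x":0,"y":0,"z":5,"hand":1},{"ax":0,"ay":0,"az":0,"x":0,"y":0,"z":5,"hand":1},{"ax":0,"ay":0,"az":0,"x":0,"y":0,"z":0,"hand":1}]'|sed -n '2p;4,5p'
python3 -m inch '[{"ax":0,"ay":0,"az":0,"x":0,"y":0,"z":3,"hand":1},{"ax":0,"ay":0,"az":0,"x":0,"y":0,"z":0,"hand":1}]'|sed -n '2p;4,5p'
python3 -m inch '[{"ax":0,"ay":0,"az":0,"x":0,"y":0,"z":2,"hand":1},{"ax":0,"ay":0,"az":0,"x":0,"y":0,"z":0,"hand":1}]'|sed -n '2p;4,5p'
python3 -c "
from h import *
to((.556-.121*.2639,.0375-.121*.9646,.028),-15.3)"
```

```text
eef_pos: [0.5227, -0.0853, 0.028]
contact_force: [0.2, -3.1, 5.6]
opening: 0.172
eef_pos: [0.5234, -0.0829, 0.028]
contact_force: [-1.2, -3.5, 5.5]
opening: 0.172
eef_pos: [0.5238, -0.0812, 0.028]
contact_force: [-1.4, -4.8, 6.8]
opening: 0.177
t 16.67 tcp [ 0.5238 -0.0812  0.028 ] F [-1.4 -4.8  6.8] op 0.177 down [ 0.001 -0.002 -1.   ]
 x yaw -15.38 shift [-0.3 -0.   2. ] ay -0.0013
```

```bash
python3 -m inch '[{"ax":0,"ay":0,"az":0,"x":0,"y":0,"z":2,"hand":1},{"ax":0,"ay":0,"az":0,"x":0,"y":0,"z":0,"hand":1}]'|sed -n '2p;4p'
python3 -m inch '[{"ax":0,"ay":0,"az":0,"x":0,"y":0,"z":2,"hand":1},{"ax":0,"ay":0,"az":0,"x":0,"y":0,"z":0,"hand":1}]'|sed -n '2p;4p'
python3 -m inch '[{"ax":0,"ay":0,"az":0,"x":0,"y":0,"z":2,"hand":1},{"ax":0,"ay":0,"az":0,"x":0,"y":0,"z":0,"hand":1}]'|sed -n '2p;4p'
```

```text
eef_pos: [0.5243, -0.0794, 0.028]
contact_force: [-1.2, -4.5, 5.9]
eef_pos: [0.5249, -0.0775, 0.028]
contact_force: [-1.2, -4.8, 5.8]
eef_pos: [0.5253, -0.0763, 0.028]
contact_force: [-1.6, -7.7, 5.8]
```

```bash
python3 -m inch '[{"ax":0,"ay":0,"az":0,"x":0,"y":0,"z":2,"hand":1},{"ax":0,"ay":0,"az":0,"x":0,"y":0,"z":0,"hand":1}]'|sed -n '2p;4p'
python3 -m inch '[{"ax":0,"ay":0,"az":0,"x":0,"y":0,"z":2,"hand":1},{"ax":0,"ay":0,"az":0,"x":0,"y":0,"z":0,"hand":1}]'|sed -n '2p;4p'
```

```text
eef_pos: [0.5255, -0.0762, 0.0281]
contact_force: [-4.1, -14.1, 6.2]
eef_pos: [0.5257, -0.076, 0.0281]
contact_force: [-5.4, -19.9, 7.3]
```

Hard stop reached: the mould is home against the back wall, with 20 N of push. I relax, open and back away along the handle.

```bash
python3 -m inch '[{"ax":0,"ay":0,"az":0,"x":0,"y":0,"z":-3.5,"hand":1},{"ax":0,"ay":0,"az":0,"x":0,"y":0,"z":0,"hand":1}]'|sed -n '2p;4p'
python3 -m inch '[{"ax":0,"ay":0,"az":0,"x":0,"y":0,"z":0,"hand":0},{"ax":0,"ay":0,"az":0,"x":0,"y":0,"z":0,"hand":0},{"ax":0,"ay":0,"az":0,"x":0,"y":0,"z":0,"hand":0},{"ax":0,"ay":0,"az":0,"x":0,"y":0,"z":0,"hand":0}]'|sed -n '2p;4,5p'
python3 -m inch '[{"ax":0,"ay":0,"az":0,"x":0,"y":-2,"z":-20,"hand":0},{"ax":0,"ay":0,"az":0,"x":0,"y":0,"z":-30,"hand":0},{"ax":0,"ay":0,"az":0,"x":0,"y":0,"z":-30,"hand":0},{"ax":0,"ay":0,"az":0,"x":0,"y":0,"z":-10,"hand":0},{"ax":0,"ay":0,"az":0,"x":0,"y":-30,"z":0,"hand":0}]'|sed -n '1,2p;4,5p'
python3 - <<'E'
from h import *
p=np.array([.556,.0375])+.084*np.array([np.cos(np.radians(-15.3)),np.sin(np.radians(-15.3))]);print('pad',p)
to((*p,.17))
T=Ttool();c=read_camera('wrist');cv2.imwrite('pics/w5.png',c['img'][:,:,::-1])
E
```

```text
eef_pos: [0.5251, -0.0762, 0.0279]
contact_force: [-2.7, -6.7, 7.1]
eef_pos: [0.524, -0.0732, 0.0264]
contact_force: [0.4, 0.4, 0.6]
opening: 0.496
time: 18.42
eef_pos: [0.4963, -0.16, 0.0538]
contact_force: [-0.1, 0.8, 0.3]
opening: 0.501
pad [0.63702282 0.01533466]
t 18.42 tcp [ 0.4963 -0.16    0.0538] F [-0.1  0.8  0.3] op 0.501 down [-0.011  0.006 -1.   ]
 x yaw -15.54 shift [  87.2 -116.7  207. ] ay None
```

View pics/w5.png

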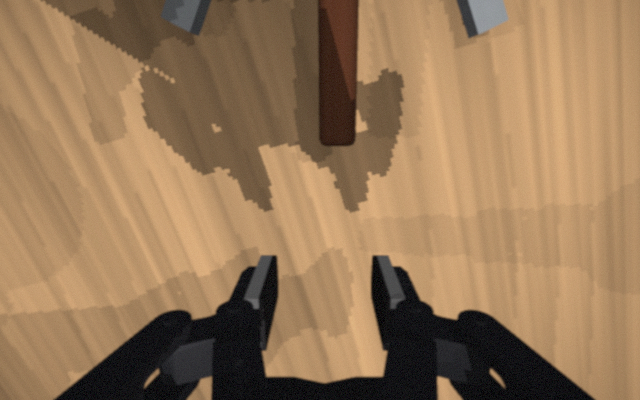

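The mould stayed put, with its handle tip at (338,145) midway between the leg ends. I go up, shut the fingers and move over the thumb pad.

```bash
python3 -m inch '[{"ax":0,"ay":0,"az":0,"x":0,"y":-35,"z":0,"hand":0},{"ax":0,"ay":0,"az":0,"x":0,"y":-38,"z":0,"hand":1},{"ax":0,"ay":0,"az":0,"x":0,"y":-38,"z":0,"hand":1},{"ax":0,"ay":0,"az":0,"x":0,"y":-38,"z":0,"hand":1},{"ax":0,"ay":0,"az":0,"x":18,"y":-10,"z":0,"hand":1}]'|sed -n '2p'
python3 -m inch '[{"ax":0,"ay":0,"az":0,"x":36,"y":0,"z":0,"hand":1},{"ax":0,"ay":0,"az":0,"x":35,"y":0,"z":10,"hand":1},{"ax":0,"ay":0,"az":0,"x":0,"y":0,"z":38,"hand":1},{"ax":0,"ay":0,"az":0,"x":0,"y":0,"z":38,"hand":1},{"ax":0,"ay":0,"az":0,"x":0,"y":0,"z":38,"hand":1}]'|sed -n '2p'
python3 -m inch '[{"ax":0,"ay":0,"az":0,"x":0,"y":0,"z":38,"hand":1},{"ax":0,"ay":0,"az":0,"x":0,"y":0,"z":38,"hand":1},{"ax":0,"ay":0,"az":0,"x":0,"y":0,"z":0,"hand":1},{"ax":0,"ay":0,"az":0,"x":0,"y":0,"z":0,"hand":1}]'|sed -n '1,2p;4,5p'
python3 - <<'E'
from h import *
T=Ttool();c=read_camera('wrist');W=T@c['T_tool_cam'];c['distortion']=c.get('distortion',[0]*5)
b=blobs(c['img'],(0,200,100),(6,255,255),(200,100,440,360),60)[0];print([(int(a),q.tolist(),d.tolist()) for a,q,d in b])
m=max(b,key=lambda q:q[0])[1] if b else None
if b: print(plane(c,m,.139,W),plane(c,m,.13,W))
t=read_camera('top');print([(int(a),q.tolist()) for a,q,d in blobs(t['img'],(0,200,120),(6,255,255),(260,160,400,260))[0]])
to((.638,.0150,.17),-15.3)
E
```

```text
eef_pos: [0.52, -0.1653, 0.2258]
eef_pos: [0.6202, -0.0628, 0.2173]
time: 19.63
eef_pos: [0.6398, 0.0116, 0.2178]
contact_force: [-0.2, -0.6, 0.1]
opening: -0.0
[]
[]
t 19.73 tcp [0.6395 0.0089 0.2179] F [-0.2  0.3 -0.1] op 0.0 down [-0.001 -0.    -1.   ]
 x yaw -15.31 shift [-3.  47.9  5.5] ay -0.0003
```

```bash
python3 -m inch '[{"ax":0,"ay":0,"az":0,"x":-2,"y":25,"z":5.5,"hand":1},{"ax":0,"ay":0,"az":0,"x":0,"y":25,"z":0,"hand":1},{"ax":0,"ay":0,"az":0,"x":0,"y":0,"z":0,"hand":1},{"ax":0,"ay":0,"az":0,"x":0,"y":0,"z":0,"hand":1}]'|sed -n '2p;4p'
python3 -m inch '[{"ax":0,"ay":0,"az":0,"x":0,"y":6,"z":0,"hand":1},{"ax":0,"ay":0,"az":0,"x":0,"y":6,"z":0,"hand":1},{"ax":0,"ay":0,"az":0,"x":0,"y":0,"z":0,"hand":1}]'|sed -n '2p;4p'
python3 - <<'E'
from h import *
s=read_camera('scene')
to((.639,.0148,.15))
cv2.imwrite('pics/b6.png',cv2.resize(s['img'][140:290,260:420],None,fx=4,fy=4,interpolation=cv2.INTER_CUBIC)[:,:,::-1])
E
```

```text
eef_pos: [0.6379, 0.0134, 0.1665]
contact_force: [-0.2, 0.2, 0.8]
eef_pos: [0.6394, 0.014, 0.1563]
contact_force: [-0.4, -0.1, -0.4]
t 20.37 tcp [0.6394 0.0142 0.1566] F [-0.4  0.  -0.4] op 0.002 down [ 0. -0. -1.]
 x yaw -15.38 shift [-0.6  6.6  0.5] ay None
```

View pics/b6.png

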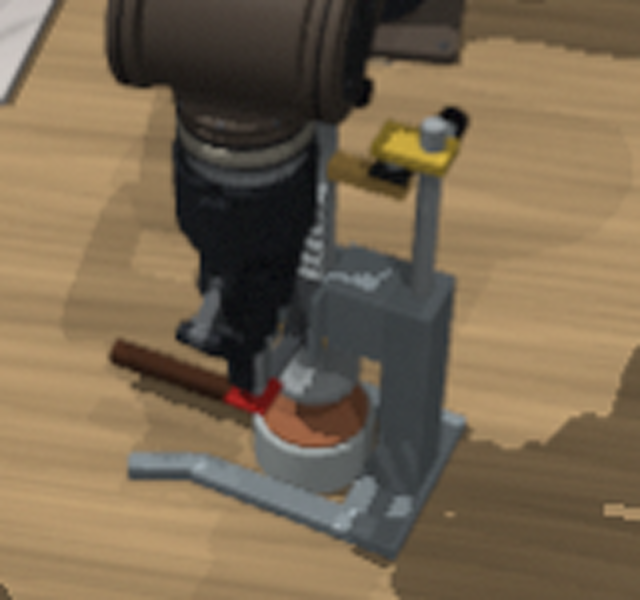

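The fingers are just above the red pad (255,395). The mould sits under the raised ram foot, and the lug is still up at the stop. Now I press in small steps.

```bash
python3 -m inch '[{"ax":0,"ay":0,"az":0,"x":0,"y":3,"z":0,"hand":1},{"ax":0,"ay":0,"az":0,"x":0,"y":3,"z":0,"hand":1},{"ax":0,"ay":0,"az":0,"x":0,"y":0,"z":0,"hand":1}]'|sed -n '2p;4p'
python3 -m inch '[{"ax":0,"ay":0,"az":0,"x":0,"y":3,"z":0,"hand":1},{"ax":0,"ay":0,"az":0,"x":0,"y":3,"z":0,"hand":1},{"ax":0,"ay":0,"az":0,"x":0,"y":0,"z":0,"hand":1}]'|sed -n '2p;4p'
python3 -m inch '[{"ax":0,"ay":0,"az":0,"x":0,"y":3,"z":0,"hand":1},{"ax":0,"ay":0,"az":0,"x":0,"y":0,"z":0,"hand":1}]'|sed -n '2p;4p'
```

```text
eef_pos: [0.6395, 0.0145, 0.1503]
contact_force: [0.4, 0.6, 0.2]
eef_pos: [0.6401, 0.0144, 0.1448]
contact_force: [1.3, -1.1, 2.6]
eef_pos: [0.64, 0.0144, 0.1412]
contact_force: [2.7, -0.3, 2.4]
```

```bash
python3 -m inch '[{"ax":0,"ay":0,"az":0,"x":0,"y":3,"z":0,"hand":1},{"ax":0,"ay":0,"az":0,"x":0,"y":0,"z":0,"hand":1}]'|sed -n '2p;4p'
python3 -m inch '[{"ax":0,"ay":0,"az":0,"x":0,"y":3,"z":0,"hand":1},{"ax":0,"ay":0,"az":0,"x":0,"y":0,"z":0,"hand":1}]'|sed -n '2p;4p'
python3 -m inch '[{"ax":0,"ay":0,"az":0,"x":0,"y":3,"z":0,"hand":1},{"ax":0,"ay":0,"az":0,"x":0,"y":0,"z":0,"hand":1}]'|sed -n '2p;4p'
```

```text
eef_pos: [0.6398, 0.0144, 0.1381]
contact_force: [2.1, -0.6, 3.1]
eef_pos: [0.6396, 0.0145, 0.135]
contact_force: [2.4, -1.3, 3.0]
eef_pos: [0.6393, 0.0145, 0.1319]
contact_force: [2.9, -0.6, 3.6]
```

Pressed by about 16 mm at 3.6 N. Two millimetres more, then hold while the ram sinks.

```bash
python3 -m inch '[{"ax":0,"ay":0,"az":0,"x":0,"y":2,"z":0,"hand":1},{"ax":0,"ay":0,"az":0,"x":0,"y":0,"z":0,"hand":1},{"ax":0,"ay":0,"az":0,"x":0,"y":0,"z":0,"hand":1},{"ax":0,"ay":0,"az":0,"x":0,"y":0,"z":0,"hand":1},{"ax":0,"ay":0,"az":0,"x":0,"y":0,"z":0,"hand":1}]'|sed -n '2p;4p'
python3 -m inch '[{"ax":0,"ay":0,"az":0,"x":0,"y":0,"z":0,"hand":1},{"ax":0,"ay":0,"az":0,"x":0,"y":0,"z":0,"hand":1},{"ax":0,"ay":0,"az":0,"x":0,"y":0,"z":0,"hand":1},{"ax":0,"ay":0,"az":0,"x":0,"y":0,"z":0,"hand":1},{"ax":0,"ay":0,"az":0,"x":0,"y":0,"z":0,"hand":1}]'|sed -n '2p;4p'
python3 -m inch '[{"ax":0,"ay":0,"az":0,"x":0,"y":0,"z":0,"hand":1},{"ax":0,"ay":0,"az":0,"x":0,"y":0,"z":0,"hand":1},{"ax":0,"ay":0,"az":0,"x":0,"y":0,"z":0,"hand":1},{"ax":0,"ay":0,"az":0,"x":0,"y":0,"z":0,"hand":1},{"ax":0,"ay":0,"az":0,"x":0,"y":0,"z":0,"hand":1}]'|sed -n '1,2p;4p'
python3 - <<'E'
from h import *
s=read_camera('scene')
cv2.imwrite('pics/b7.png',cv2.resize(s['img'][140:290,260:420],None,fx=4,fy=4,interpolation=cv2.INTER_CUBIC)[:,:,::-1])
E
```

```text
eef_pos: [0.6392, 0.0146, 0.1304]
contact_force: [-0.4, 0.3, 3.2]
eef_pos: [0.6392, 0.0146, 0.1303]
contact_force: [0.7, -0.1, 3.8]
time: 22.78
eef_pos: [0.6392, 0.0146, 0.1303]
contact_force: [0.5, 0.3, 3.6]
```

The view limit is reached, so I check numerically, tracking the brass lug's image row in the scene pictures.

```bash
python3 - <<'E'
from h import *
s=read_camera('scene')['img'][:,:,:]
ref=cv2.imread('pics/scene0.png')[:,:,::-1]
b6=cv2.resize(cv2.imread('pics/b6.png')[:,:,::-1],(160,150),interpolation=cv2.INTER_AREA); r6=ref.copy(); r6[140:290,260:420]=b6
b2=cv2.resize(cv2.imread('pics/b2.png')[:,:,::-1],(160,130),interpolation=cv2.INTER_AREA); r2=ref.copy(); r2[130:260,270:430]=b2
for n,i in(('start19',ref),('b2 ~37',r2),('b6 ~56',r6),('now',s)):
    i=np.ascontiguousarray(i);print(n,[(int(a),c.tolist(),d.tolist()) for a,c,d in blobs(i,(14,110,90),(24,255,255),(338,165,368,210),12)[0]])
E
```

```text
start19 [(143, [359.5, 175.7], [352, 169, 16, 14]), (168, [351.9, 195.8], [342, 190, 21, 13])]
b2 ~37 [(137, [359.5, 175.7], [352, 169, 16, 14]), (169, [352.1, 190.4], [342, 184, 21, 13])]
b6 ~56 [(233, [355.4, 178.8], [342, 169, 26, 22])]
now [(143, [359.3, 176.0], [352, 169, 16, 14]), (164, [352.0, 193.7], [342, 188, 21, 13])]
```

The lug row of 193.7 corresponds to a travel of about 26 mm (0.30 px/mm from 19 and 37 mm), so the ram rests on the lid. I release the lever and move clear.

```bash
python3 -m inch '[{"ax":0,"ay":0,"az":0,"x":0,"y":-6,"z":0,"hand":1},{"ax":0,"ay":0,"az":0,"x":0,"y":-8,"z":0,"hand":1},{"ax":0,"ay":0,"az":0,"x":0,"y":-10,"z":0,"hand":1},{"ax":0,"ay":0,"az":0,"x":0,"y":-30,"z":0,"hand":1},{"ax":0,"ay":0,"az":0,"x":0,"y":-38,"z":0,"hand":1}]'|sed -n '2p;4p'
python3 -m inch '[{"ax":0,"ay":0,"az":0,"x":30,"y":-20,"z":-15,"hand":1},{"ax":0,"ay":0,"az":0,"x":30,"y":0,"z":-25,"hand":1},{"ax":0,"ay":0,"az":0,"x":10,"y":0,"z":-38,"hand":1},{"ax":0,"ay":0,"az":0,"x":0,"y":0,"z":-38,"hand":1},{"ax":0,"ay":0,"az":0,"x":0,"y":0,"z":0,"hand":1}]'|sed -n '1,2p;4p'
python3 -m inch '[{"ax":0,"ay":0,"az":0,"x":0,"y":0,"z":0,"hand":1},{"ax":0,"ay":0,"az":0,"x":0,"y":0,"z":0,"hand":1},{"ax":0,"ay":0,"az":0,"x":0,"y":0,"z":0,"hand":1}]'|sed -n '1,2p;4p'
python3 - <<'E'
from h import *
sc=read_camera('scene');s=sc['img']
for nm,lo,hi,roi in(('lug',(14,110,90),(24,255,255),(338,165,368,210)),('pad',(0,200,120),(6,255,255),(290,220,350,270)),('copper',(5,110,110),(14,190,255),(290,220,380,270)),('mhandle',(0,60,20),(15,255,100),(260,200,330,260))):
    print(nm,[(int(a),c.tolist(),d.tolist()) for a,c,d in blobs(s,lo,hi,roi,12)[0]])
t=read_camera('top')
b=blobs(t['img'],(0,60,20),(15,255,110),(320,200,420,270),12)[0];print('top mh',[(int(a),c.tolist(),d.tolist()) for a,c,d in b])
for x,y in((.556,.0375),(.556-.153*.2639,.0375-.153*.9646)):
    pass
# disturbance of others: changed pixels scene vs start outside press/mould/arm
r=cv2.imread('pics/top0.png')[:,:,::-1];d=(cv2.absdiff(np.ascontiguousarray(r),t['img']).max(2)>60).astype(np.uint8)
n,l,st,c=cv2.connectedComponentsWithStats(d);print([(st[i].tolist()) for i in range(1,n) if st[i,4]>12])
E
```

```text
eef_pos: [0.6361, 0.0148, 0.2188]
contact_force: [0.5, 0.2, -0.5]
time: 23.72
eef_pos: [0.6743, -0.1221, 0.2417]
contact_force: [0.9, -0.5, 0.2]
time: 23.97
eef_pos: [0.6758, -0.1146, 0.2421]
contact_force: [0.7, 0.0, 0.2]
lug [(140, [359.5, 175.8], [352, 169, 16, 14]), (162, [351.9, 193.7], [342, 188, 21, 13])]
pad []
copper [(51, [335.2, 248.7], [326, 244, 19, 8])]
mhandle [(227, [304.8, 233.7], [288, 225, 36, 21])]
top mh [(3049, [361.1, 235.3], [320, 200, 82, 70])]
[[268, 88, 162, 312, 19569], [314, 185, 9, 7, 25], [277, 196, 15, 14, 77], [415, 196, 39, 19, 276], [221, 274, 5, 6, 13], [195, 276, 16, 19, 132], [0, 315, 97, 85, 3403]]
```

```bash
python3 -m inch '[{"ax":0,"ay":0,"az":0,"x":0,"y":-30,"z":-25,"hand":1},{"ax":0,"ay":0,"az":0,"x":0,"y":-20,"z":-35,"hand":1},{"ax":0,"ay":0,"az":0,"x":0,"y":0,"z":-38,"hand":1},{"ax":0,"ay":0,"az":0,"x":0,"y":0,"z":-38,"hand":1},{"ax":0,"ay":0,"az":0,"x":0,"y":0,"z":-38,"hand":1}]'|sed -n '2p'
python3 -m inch '[{"ax":0,"ay":0,"az":0,"x":-20,"y":0,"z":-30,"hand":1},{"ax":0,"ay":0,"az":0,"x":-20,"y":0,"z":-30,"hand":1},{"ax":0,"ay":0,"az":0,"x":0,"y":0,"z":0,"hand":1},{"ax":0,"ay":0,"az":0,"x":0,"y":0,"z":0,"hand":1}]'|sed -n '1,2p;4p'
python3 - <<'E'
from h import *
t=read_camera('top')['img'];T=read_camera('top')
b=blobs(t,(0,60,20),(15,255,100),(325,205,400,260),12)[0];print('top mh',[(int(a),c.tolist(),d.tolist(),np.round(plane(T,c,.036),4)) for a,c,d in b])
print('expected handle mid', .556-.0955*.2639,.0375-.0955*.9646)
r=np.ascontiguousarray(cv2.imread('pics/top0.png')[:,:,::-1])
g=lambda i:cv2.cvtColor(i,cv2.COLOR_RGB2GRAY).astype(np.float32)
for n,(x0,y0,x1,y1) in dict(bowl=(170,255,230,310),jar=(255,125,295,165),nozzle=(338,143,360,168),cutter=(368,148,400,178),brush=(408,160,482,184),scraper=(185,170,228,220),weight=(188,228,214,252)).items():
    sh,q=cv2.phaseCorrelate(g(r)[y0:y1,x0:x1],g(t)[y0:y1,x0:x1]);print(n,np.round(sh,2),round(q,2))
s=read_camera('scene')['img'];print([c.tolist() for a,c,d in blobs(s,(14,110,90),(24,255,255),(338,165,368,210),12)[0]])
E
```

```text
eef_pos: [0.6302, -0.2837, 0.2935]
time: 24.82
eef_pos: [0.5749, -0.3314, 0.2925]
contact_force: [-0.2, 0.7, 0.1]
top mh [(233, [343.2, 231.8], [325, 224, 39, 16], array([ 0.5304, -0.0535,  0.036 ]))]
expected handle mid 0.5307975500000001 -0.0546193
bowl [-0.11  0.11] 0.87
jar [0.03 0.02] 0.98
nozzle [0.12 0.67] 0.98
cutter [0.1  0.01] 0.98
brush [ 0.38 -0.14] 1.01
scraper [0.4  0.03] 0.89
weight [ 0.45 -0.08] 0.96
[[359.3, 175.8], [351.9, 193.7]]
```

```bash
python3 -c "
from plant import *
print(sign_off())"
```

```text
the job is handed in; nothing more can be done
None
```

I raised the ram, slid the mould home, let the ram sink onto the lid and handed the job in at about 25 s. The report gave no verdict.

**What I did**
- **Ram:** I raised it click by click until the buffer was squeezed by about 5 mm. That is roughly 15 N by displacement. The wrist force was 25 N, which includes the ram's weight and the pawl. I then eased it down onto the pawl and let go, with the wrist force at about 0 N at release.
- **Mould:** I gripped it by the handle, turned it in line with the press and slid it in until it met the back wall, pushing with up to about 20 N. Then I released it.
- **Lever:** I pressed the thumb pad about 18 mm with no more than about 4 N, held it until the ram had sunk, then let go and moved clear.

**Last checks**
- **Ram on the lid:** the brass lug's image row gives a travel of about 26 mm, where 25 mm is expected. It did not change after the lever was released.
- **Mould home:** the middle of its handle was found at (0.530, -0.054), within about 1.5 mm of where it should be with the mould home.
- **Other things on the bench:** the top-view comparison shows shifts of 0.5 px or less for all but the nozzle, which read 0.67 px (under 2 mm). I never went near the nozzle, so I take that as shading. I couldn't confirm it by eye.
- **Not checked by eye:** the 12-picture limit was reached before the ram sank, so the final state was checked by numbers only. I also couldn't confirm by camera that the lever returned to rest: the red pad was not found in my one later scene check, probably hidden by the arm.

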